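# Oil the floral pick machine and hold its magazine follower back for loading

## Task

The pick machine's magazine is empty and I am about to refill it. Press the cap of the little pump oiler on its bed right down and let it spring fully back up, so that the slide gets its oil; then draw the sprung follower back by its knob until its pointer is level with the line on the index clip, and keep holding it there against the spring so that I can drop the new strip of picks in. Finish while still holding the follower at the mark (it flies back if let go), and leave the head lever and everything else on the bench alone.

Things in the scene. Friction and masses are not known exactly. Their poses are not given: they have to be found in the camera images.
- machine: bench-mounted floral pick machine on a cast bed 120 (x) x 460 (y) x 18 high, its place and yaw differing each time. Origin on the table, under the knob's rest position; x across the magazine, y along it towards the crimping head, z up. The magazine is a channel between rails at x = -36 and +36 (8 thick, tops 80 high), y = -210 to +135; head at y = +134 to +246, 110 wide, 243 high.
- follower (a joint): travel of the magazine follower, m: 0 at rest towards the head, grows as it is drawn along the machine's -y direction, stop at 0.125. A clock spring always pulls it back, with about 5.5 N at rest and 7.5 N at 80 mm; it has no catch and returns by itself when let go.
- knob (a point): centre of the follower's black upright knob, 117 above the table: a round cylinder 26 in diameter, 34 high (100 to 134 above the table) on a 14 diameter stem. Below it the follower's steel carriage, 52 long (y), 60 wide, and a pusher plate at 110 towards the head, reach at most 88 above the table. Moves with the follower; axes as the machine's.
- pointer (a point): tip of the follower's pointer, a bright metal finger 5 wide that reaches out from the carriage over the +x rail, 82 above the table; it is level with the knob along the machine's y (46 to its +x side) and moves with the follower.
- mark (a point): the mark: inner end of the black line across the top of the index clip, an aluminium clip 14 wide (y) and 20 deep, its top 80 above the table, clamped on the outside of the +x rail, 55 to 95 mm behind the pointer's rest position; axes as the machine's. The pointer is at the mark when both have the same place along the machine's y.
- oiler_cap (a joint): how far the oiler's cap is pressed, m: 0 up, 0.007 fully down. Its spring takes about 2.5 N at the start and 8 N fully down, and brings it back up.
- cap_top (a point): centre of the flat top of the oiler's cap, 122 above the table when up: a round grey cap 24 in diameter on a white pump bottle 40 in diameter, bracketed to the -x side of the bed (95 from the knob's line of travel), with a thin oil tube from the cap to the rail. It is pressed straight down by 7.
- head_lever (a joint): angle of the crimping head's lever, rad: 0 up at rest, grows as it is pulled down; not to be worked. It reaches out from the top of the head 163 to the machine's +x side, up to 300 above the table.
- pick_strip: bystander: the full strip of steel picks waiting to be loaded, a ribbed flat block 46 x 62 x 12, on the table beside the machine; origin under its centre
- wire_reel: bystander: wooden reel of binding wire, 52 diameter, 50 high, standing near the crimping head; origin under its centre
- secateurs: bystander: secateurs lying flat, about 165 long, 50 wide, 16 high; origin under the pivot
- tape_roll: bystander: roll of floral tape lying flat, 90 diameter, 24 high; origin under its centre
- flower_box: bystander: kraft card box 310 x 115 x 60 filled with dried flower heads (about 90 high in all); origin under its centre
- foam_brick: bystander: dry foam brick 230 x 110 x 80; origin under its centre
- mug: bystander: mug, 80 diameter, 92 high; origin under its centre

How it is judged:
By the outcome, as a careful person would: the job done as asked, in the order asked, and still so for the second after the job is handed in, while the arm keeps its last pose, push and grip.
It also fails if it takes over 40 s, if anything falls off the work surface, if the arm or the gripper's body presses on something with over 40 N, if the wrist force passes 120 N, or if a joint passes its speed limit or range.

## Robot

A 6-joint arm with a two-finger parallel gripper is mounted at the origin on the work surface. World frame = base frame: x ahead of the robot, y to its left, z up, the work surface at z = 0. Lengths are in m, angles in rad, forces in N, time in s.
With the tool pointing down it reaches from about 0.275 to 0.75 m from the base axis. Payload 10.2 kg.
Tool frame: the origin (TCP) lies between the finger pads; the fingertips stand 25 mm ahead of it and the grasp point (between the pads) lies 6 mm ahead of it; z points along the fingers, y is the direction in which the jaws open and shut (so a half turn about z gives the same grasp; the last joint's range is limited). The gripper opens to 85 mm and grips with 20 to 120 N. Pads are 22 mm wide; open, the fingers measure 114 mm over their backs; the gripper's body (76 mm by 85 mm) begins 54 mm behind the grasp point. The pads swing forward as they close: fully open they stand 13 mm farther back than shut.
Start: joints at [-1.475, 0.313, 1.498, -0, 1.331, -0.223], TCP at [0.165, -0.499, 0.256] pointing down, gripper open.
Joint ranges: [-2.94, 2.94], [-0.97, 2.17], [0.19, 2.56], [-1.23, 4.37], [0.02, 3.11], [-2.88, 2.88]. Speed limits (rad/s): [2.39, 2.39, 3.01, 3.14, 3.14, 3.14].

## Interface

Orientations are given as a unit quaternion [x, y, z, w].
In Python, from workcell import sensors, viewer, robot gives the robot as it stands.
- The arm moves only by the shell command python3 -m pendant 'ROWS' [FORCE]. ROWS is JSON, a list of rows, each an object with "dp": the shift along the tool's x, y, z in mm, a list of three; "yaw": the turn about the tool's z in rad; "gripper": the opening, from 0 (shut) to 1 (fully open). In form: [{"dp": [tx, ty, tz], "yaw": yaw, "gripper": gripper}, ...]. A call has 1 to 10 rows; each row shifts and turns the commanded pose from where the row before left it, along the tool's axes as they then stand; what a row does not reach is not made up. A row lasts 1/8 s, in which the tool goes at most 62.5 mm and 10.7 degrees, less where a joint would pass 70% of its speed; a pose out of reach is approached as far as the arm can. A call with a gripper value outside its range is refused whole. The fingers move at their own pace and stop on an object; FORCE is the grip in N (left out, the last holds). Time passes only in rows, so rows that do not move let the fingers close. It gives the time, the measured TCP pose, the force and the opening at its end, in the units of the state.
- sensors.read_state(): the state, without advancing time (a new reading comes with each control period).
- viewer.capture(name): name is "scene" or "top" or "wrist"; returns a dict with "frame" (400x640x3 uint8, red, green, blue), "vertical_fov" (degrees; the focal length in pixels is half the picture's height over the tangent of half this angle, whatever the lens; pixels are square), "cx", "cy" (the principal point, pixels), "R" (3x3) and "t" (3): a world point X has camera coordinates R X + t. Camera axes: x right, y down, z forward; pixel columns grow to the right and rows downward; lengths in m; the calibration is good to about 2 mm. A picture is of the moment at which its call begins. There is no depth.
- robot.job_done(): hands the job in, once; it reports no verdict.
The state is a dict: "time_s": time; "qpos": joint angles; "joint_velocities": joint speeds; "joint_efforts": joint torques, N m; "ee_pos": TCP position; "ee_rot": TCP orientation; "ft_force": force on the tool from outside, world axes, zero at the start; "wrist_torque": the same for the moment, N m; "grip_width": finger opening in m.
Only numpy, scipy, OpenCV 4.12 (cv2) and the standard library are available. Lean on these libraries where they do the work, as an engineer would, in place of code of your own. Each camera call takes 0.05 s, during which the arm holds its last target. There are 200 camera calls.

## Working session

There is one attempt and no reset: what is moved stays moved. The work goes in short steps, Python scripts to look and compute and a shell command to move; the robot and the scene stay as the last step left them, time stands still between calls to the robot, and variables do not carry over. Pictures are saved under pics/ and viewed, about 8 in all and at most 12, crops included, and the job is handed in when it is done.

```bash
mkdir -p pics; cat > h.py <<'E'
import numpy as np, cv2, json
from workcell import sensors, viewer, robot
def cap(name,fn,crop=None,scale=1):
    c=viewer.capture(name); im=c["frame"][:,:,::-1].copy()
    d={k:np.asarray(c[k]).tolist() for k in("vertical_fov","cx","cy","R","t")}
    json.dump(d,open("pics/%s.json"%fn,"w")); cv2.imwrite("pics/%s_full.png"%fn,im)
    if crop: x0,y0,x1,y1=crop; im=im[y0:y1,x0:x1]
    if scale!=1: im=cv2.resize(im,None,fx=scale,fy=scale,interpolation=cv2.INTER_CUBIC)
    cv2.imwrite("pics/%s.png"%fn,im)
def cam(fn):
    d=json.load(open("pics/%s.json"%fn)); return d,np.array(d["R"]),np.array(d["t"]),200/np.tan(np.radians(d["vertical_fov"])/2)
def pix(fn,u,v,z):
    d,R,t,f=cam(fn); r=R.T@np.array([(u-d["cx"])/f,(v-d["cy"])/f,1]); o=-R.T@t
    return o+r*(z-o[2])/r[2]
def proj(fn,X):
    d,R,t,f=cam(fn); p=R@np.array(X)+t; return np.array([d["cx"]+f*p[0]/p[2],d["cy"]+f*p[1]/p[2]])
E
python3 -c "
from h import *
cap('top','top1');cap('scene','sc1')
a=cv2.imread('pics/top1.png');b=cv2.imread('pics/sc1.png')
s=sensors.read_state();print(s)
for n in('top1','sc1'):
  d,R,t,f=cam(n);print(n,f,d['cx'],d['cy'],-R.T@t)
"
```

```text
{'time_s': 0.1, 'qpos': array([-1.47538278e+00,  3.13385839e-01,  1.49835160e+00, -1.49483940e-05,
        1.33097492e+00, -2.23390360e-01]), 'joint_velocities': array([ 0.00010085, -0.00128426, -0.00337027, -0.00076816, -0.00020411,
       -0.00044867]), 'joint_efforts': array([ 3.97136318e-03, -4.12894714e+01, -2.60140765e+01, -3.29221996e-05,
        3.05175097e-03, -2.43072361e-05]), 'ee_pos': array([ 0.16452233, -0.49835137,  0.25580006]), 'ee_rot': array([ 9.87321949e-01,  1.58729502e-01,  2.85550323e-05, -5.59168450e-04]), 'ft_force': array([ 0.70021012, -0.52917146, -0.09265659]), 'wrist_torque': array([ 0.05713815,  0.02194612, -0.00134795]), 'grip_width': 0.08597939376512026}
top1 425.63363571872213 321.6465961892704 193.15094038313268 [ 0.32753553 -0.00824509  1.5061389 ]
sc1 505.6263872569097 322.01988915607814 199.0142323846667 [1.29378632 0.34921386 1.33106607]
```

View pics/top1.png

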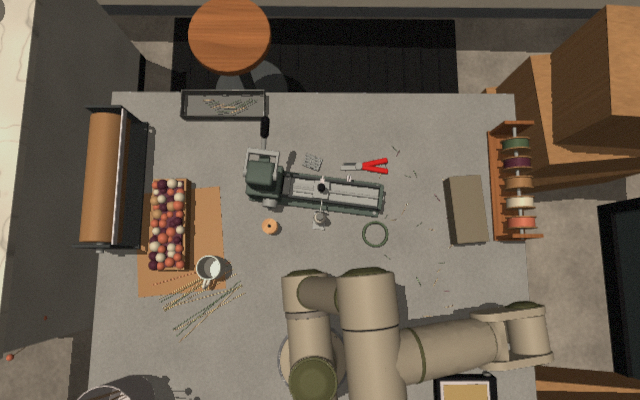

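View pics/sc1.png

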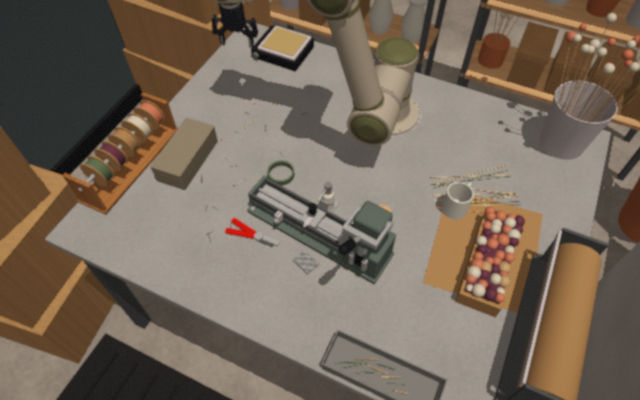

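The top view shows the machine at (315,190) with its head on the left (world +y). The knob is at about (322,187), the oiler at about (320,218), and the lever reaches up and away. I'll zoom in.

```bash
python3 -c "
from h import *
a=cv2.imread('pics/top1.png')[140:240,235:395]
b=cv2.imread('pics/sc1.png')[170:270,240:400]
cv2.imwrite('pics/z1.png',np.vstack([cv2.resize(x,None,fx=4.5,fy=3*1.0,interpolation=2) if 0 else cv2.resize(x,(480*1,300),interpolation=2) for x in(a,b)]))
"
```

```text
(no output)
```

View pics/z1.png

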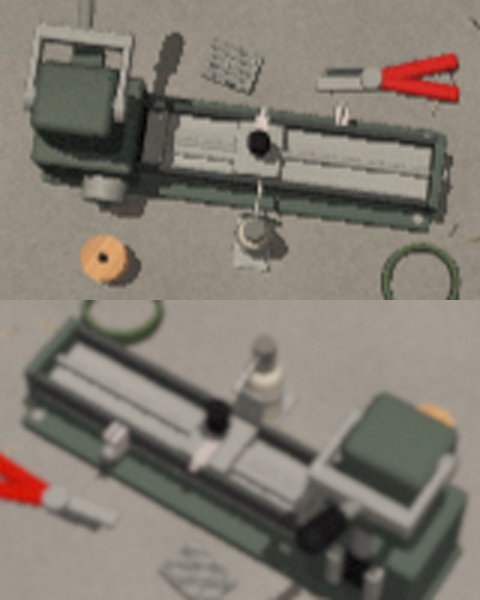

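```bash
python3 -c "
from h import *
g=lambda x,y,z:pix('top1',235+x/3-.33,140+y/3-.33,z)
K=g(259,141,.134);C=g(255,229,.122);M=g(342,117,.08);P=g(262,115,.082)
print('K',K,'C',C,'M',M,'P',P)
for a,b in(((160,100),(440,132)),((150,180),(435,214))):
  A=g(*a,.08);B=g(*b,.08);d=A-B;print('yaw',np.degrees(np.arctan2(-d[0],d[1])))
# scene check
h=lambda X:(proj('sc1',X)-[240,170])*3
print(h([*K[:2],.134]),h([*C[:2],.122]))
"
```

```text
K [ 0.56690599 -0.02644755  0.134     ] C [ 0.47177894 -0.02230794  0.122     ] M [ 0.6043288  -0.12162932  0.08      ] P [ 0.60596157 -0.03052826  0.082     ]
yaw -6.45471694231707
yaw -6.729072279397192
[216.84183812 102.50675179] [262.88787978  39.48751027]
```

```bash
python3 -m pendant '[{"dp":[37,-30,0],"yaw":0,"gripper":1},{"dp":[37,-30,0],"yaw":0,"gripper":1},{"dp":[37,-30,0],"yaw":0,"gripper":1},{"dp":[37,-30,0],"yaw":0,"gripper":1},{"dp":[37,-30,0],"yaw":0,"gripper":1},{"dp":[37,-30,0],"yaw":0,"gripper":1},{"dp":[37,-30,0],"yaw":0,"gripper":1},{"dp":[37,-30,0],"yaw":0,"gripper":1},{"dp":[37,-30,0],"yaw":0,"gripper":1},{"dp":[37,-30,0],"yaw":0,"gripper":1}]' 60; python3 -m pendant '[{"dp":[0,0,0],"yaw":0.145,"gripper":1},{"dp":[0,0,0],"yaw":0.145,"gripper":1},{"dp":[0,0,0],"yaw":0.144,"gripper":1},{"dp":[0,0,0],"yaw":0,"gripper":1}]'; python3 -c "
from h import *
cap('wrist','w1')
d,R,t,f=cam('w1');print(f,-R.T@t,R)"
```

```text
time_s: 1.35
ee_pos: [0.4224, -0.0962, 0.2562]
ee_rot: [0.987, 0.159, -0.0, -0.0]
ft_force: [0.5, -1.4, 0.0]
grip_width: 0.0855
time_s: 1.85
ee_pos: [0.4218, -0.0976, 0.2561]
ee_rot: [0.998, -0.057, -0.0, -0.0]
ft_force: [0.4, 1.6, 0.2]
grip_width: 0.0854
281.6243801327118 [ 0.49241411 -0.1064274   0.3736037 ] [[-1.13533030e-01 -9.93534125e-01 -4.40862198e-04]
 [-9.53145464e-01  1.08792488e-01  2.82272775e-01]
 [-2.80399671e-01  3.24674892e-02 -9.59334085e-01]]
```

View pics/w1.png

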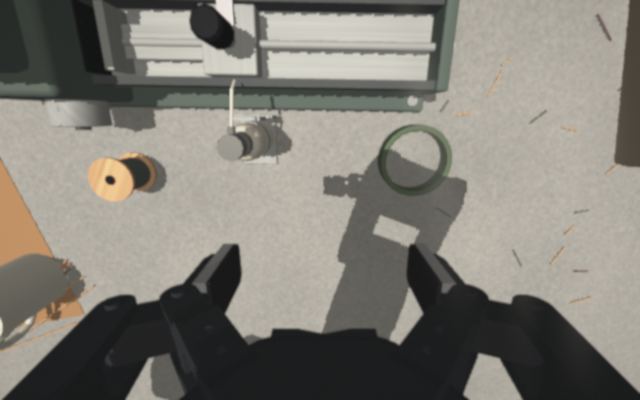

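```bash
python3 -c "
from h import *
s=sensors.read_state();p=s['ee_pos'];x=s['ee_rot'];
from scipy.spatial.transform import Rotation as Ro
T=Ro.from_quat(x).as_matrix()
for n,uv,z in(('cap',(232,146),.122),('knob',(207,20),.134)):
  X=pix('w1',*uv,z);print(n,X,'tool mm',T.T@(X-p)*1000)
A=pix('w1',105,87,.08);B=pix('w1',440,91,.08);d=A-B;print(np.degrees(np.arctan2(-d[0],d[1])))
print(T)"
```

```text
cap [ 0.4745842  -0.02273265  0.122     ] tool mm [ 44.1335316  -80.35236495 134.1368046 ]
knob [ 0.56936317 -0.0272461   0.134     ] tool mm [138.81680818 -86.48894185 122.10175159]
-7.162269363168782
[[ 9.93702650e-01 -1.12048709e-01 -3.60935371e-04]
 [-1.12048647e-01 -9.93702705e-01  1.87199383e-04]
 [-3.79637904e-04 -1.45578203e-04 -9.99999917e-01]]
```

```bash
python3 -m pendant '[{"dp":[14,-27,0],"yaw":0,"gripper":0},{"dp":[14,-27,0],"yaw":0,"gripper":0},{"dp":[15,-26,0],"yaw":0,"gripper":0},{"dp":[0,0,20],"yaw":0,"gripper":0},{"dp":[0,0,35],"yaw":0,"gripper":0},{"dp":[0,0,35],"yaw":0,"gripper":0},{"dp":[0,0,7],"yaw":0,"gripper":0},{"dp":[0,0,0],"yaw":0,"gripper":0},{"dp":[0,0,0],"yaw":0,"gripper":0}]'; python3 -c "
from h import *
cap('wrist','w2');cap('scene','sc2',(260,140,400,245),4)"
```

```text
time_s: 3.02
ee_pos: [0.4744, -0.0234, 0.1606]
ee_rot: [0.998, -0.057, 0.001, 0.0]
ft_force: [0.8, 0.7, -0.3]
grip_width: -0.0
```

View pics/w2.png

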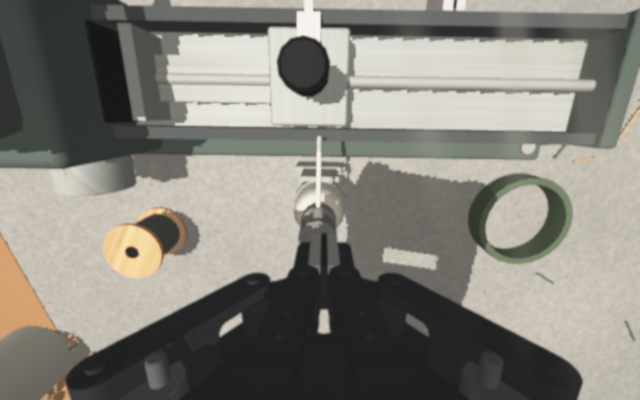

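The shut fingertips at (318,235) sit over the cap, in line with the tube at column 318. The knob top is at (303,62). I'll press in small steps.

```bash
python3 -c "
from h import *
print(pix('w2',303,62,.134))"
python3 -m pendant '[{"dp":[0,0,5],"yaw":0,"gripper":0},{"dp":[0,0,5],"yaw":0,"gripper":0},{"dp":[0,0,4],"yaw":0,"gripper":0},{"dp":[0,0,0],"yaw":0,"gripper":0}]'
python3 -m pendant '[{"dp":[0,0,2],"yaw":0,"gripper":0},{"dp":[0,0,2],"yaw":0,"gripper":0},{"dp":[0,0,0],"yaw":0,"gripper":0}]'
python3 -m pendant '[{"dp":[0,0,2],"yaw":0,"gripper":0},{"dp":[0,0,0],"yaw":0,"gripper":0}]'
```

```text
[ 0.56940676 -0.02527488  0.134     ]
time_s: 3.62
ee_pos: [0.4738, -0.0232, 0.1453]
ee_rot: [0.998, -0.058, -0.0, -0.0]
ft_force: [-1.4, -0.4, 4.3]
grip_width: -0.0001
time_s: 4.0
ee_pos: [0.4738, -0.0232, 0.1415]
ee_rot: [0.998, -0.058, 0.0, 0.0]
ft_force: [-2.9, 0.5, 7.0]
grip_width: -0.0003
time_s: 4.25
ee_pos: [0.4739, -0.0232, 0.14]
ee_rot: [0.998, -0.058, 0.0, 0.0]
ft_force: [-3.8, 0.2, 10.8]
grip_width: 0.0003
```

```bash
python3 -m pendant '[{"dp":[0,0,1.5],"yaw":0,"gripper":0},{"dp":[0,0,0],"yaw":0,"gripper":0},{"dp":[0,0,0],"yaw":0,"gripper":0}]'; python3 -m pendant '[{"dp":[0,0,-5],"yaw":0,"gripper":0},{"dp":[0,0,-10],"yaw":0,"gripper":0},{"dp":[0,0,-20],"yaw":0,"gripper":0},{"dp":[0,0,-25],"yaw":0,"gripper":0},{"dp":[0,0,0],"yaw":0,"gripper":1},{"dp":[0,0,0],"yaw":0,"gripper":1}]'; python3 -c "
from h import *
cap('wrist','w3')
s=sensors.read_state();p=s['ee_pos']
from scipy.spatial.transform import Rotation as Ro
T=Ro.from_quat(s['ee_rot']).as_matrix()
print(T.T@(np.array([.5690,-.0258,.122])-p)*1000)"
```

```text
time_s: 4.62
ee_pos: [0.4742, -0.0233, 0.1398]
ee_rot: [0.998, -0.057, 0.001, 0.0]
ft_force: [-8.2, 1.0, 25.1]
grip_width: 0.0001
time_s: 5.38
ee_pos: [0.4734, -0.0231, 0.197]
ee_rot: [0.998, -0.058, -0.001, -0.0]
ft_force: [-0.1, -0.2, -0.3]
grip_width: 0.0359
[95.44380559 -8.26985063 74.68300554]
```

View pics/w3.png

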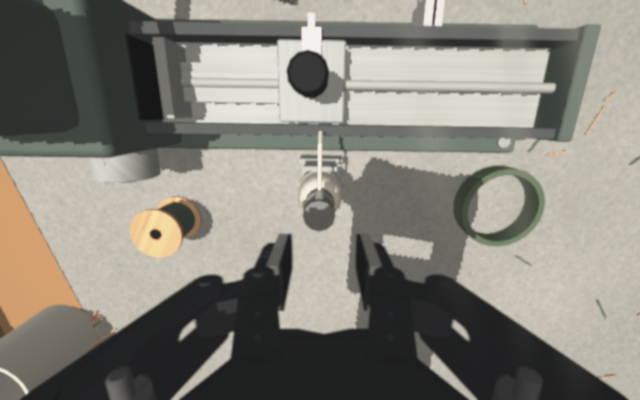

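Full stroke reached: a hard stop at 25 N. The cap is back up at (320,213). The knob is at (307,72), the pointer at (311,15) and the clip line at about (433,10). I'll measure and grasp.

```bash
python3 -c "
from h import *
s=sensors.read_state();p=s['ee_pos']
from scipy.spatial.transform import Rotation as Ro
T=Ro.from_quat(s['ee_rot']).as_matrix()
K=pix('w3',307,71,.134);print('K',K,T.T@(K-p)*1000,'cap',pix('w3',319,213,.122))
P=pix('w3',311,15,.082);M=pix('w3',433,10,.08);u=np.array([.117,.993,0]);print(P,M,(P-M)@u,(K-M)@u)
"
python3 -m pendant '[{"dp":[0,0,0],"yaw":0,"gripper":1},{"dp":[20,-2,0],"yaw":0,"gripper":1},{"dp":[25,-2,0],"yaw":0,"gripper":1},{"dp":[25,-2,0],"yaw":0,"gripper":1},{"dp":[25,-2,0],"yaw":0,"gripper":1},{"dp":[0,0,0],"yaw":0,"gripper":1}]'
```

```text
K [ 0.56931078 -0.02495861  0.134     ] [95.63547317 -9.14516393 62.68293842] cap [ 0.47598632 -0.02066596  0.122     ]
[ 0.6132009  -0.03070443  0.082     ] [ 0.60676145 -0.11905689  0.08      ] 0.08848741230691158 0.08905786783874922
time_s: 6.18
ee_pos: [0.5696, -0.0262, 0.1968]
ee_rot: [0.998, -0.057, -0.001, -0.0]
ft_force: [0.1, 0.6, 0.8]
grip_width: 0.0851
```

Aligned with the knob to about 1 mm. I'll descend and grip at 60 N.

```bash
python3 -m pendant '[{"dp":[0,0,20],"yaw":0,"gripper":1},{"dp":[0,0,25],"yaw":0,"gripper":1},{"dp":[0,0,20],"yaw":0,"gripper":1},{"dp":[0,0,5],"yaw":0,"gripper":1},{"dp":[0,0,0],"yaw":0,"gripper":0},{"dp":[0,0,0],"yaw":0,"gripper":0},{"dp":[0,0,0],"yaw":0,"gripper":0},{"dp":[0,0,0],"yaw":0,"gripper":0},{"dp":[0,0,0],"yaw":0,"gripper":0}]' 60; python3 -c "
from h import *
cap('wrist','w4',(240,0,640,200),2)"
```

```text
time_s: 7.3
ee_pos: [0.5693, -0.0253, 0.1286]
ee_rot: [0.998, -0.058, 0.001, -0.001]
ft_force: [-0.6, 5.0, 3.9]
grip_width: 0.0241
```

View pics/w4.png

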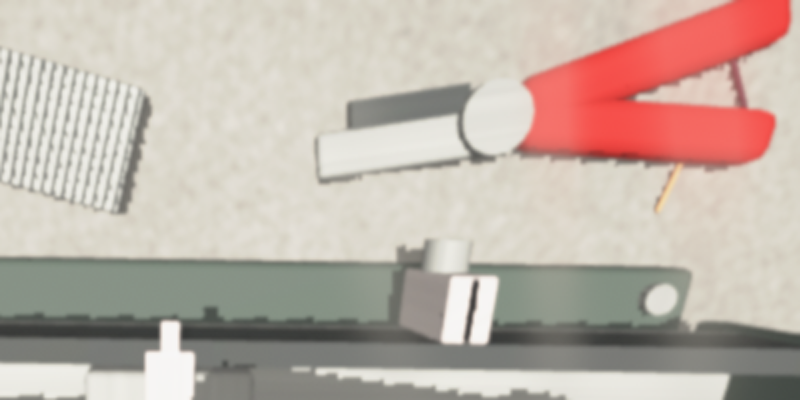

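```bash
python3 -c "
from h import *
P=pix('w4',240+170/2,323/2,.082);M=pix('w4',240+468/2,339/2,.08);O=pix('w4',240+474/2,281/2,.08)
print(P,M,O)
for u in([.117,.993,0],[.1128,.9936,0]):print((P-M)@u,(P-O)@u)
e=(M-O);print(np.degrees(np.arctan2(e[1],e[0])))
"
```

```text
[ 0.61340961 -0.03185191  0.082     ] [ 0.59811945 -0.1197458   0.08      ] [ 0.61516178 -0.12089368  0.08      ]
0.08906758102390057 0.08821347691692154
0.08905609871471859 0.08827426108989028
176.1466724189277
```

```bash
python3 -m pendant '[{"dp":[0,4,0],"yaw":0,"gripper":0},{"dp":[0,9,0],"yaw":0,"gripper":0},{"dp":[0,10,0],"yaw":0,"gripper":0},{"dp":[0,10,0],"yaw":0,"gripper":0},{"dp":[0,10,0],"yaw":0,"gripper":0},{"dp":[-0.5,10,0],"yaw":0,"gripper":0},{"dp":[0,10,0],"yaw":0,"gripper":0},{"dp":[0,9,0],"yaw":0,"gripper":0},{"dp":[0,8,0],"yaw":0,"gripper":0},{"dp":[0,4,0],"yaw":0,"gripper":0}]' 60;python3 -m pendant '[{"dp":[0,0,0],"yaw":0,"gripper":0},{"dp":[0,0,0],"yaw":0,"gripper":0}]'; python3 -c "
from h import *
cap('wrist','w5',(260,80,420,200),5)"
```

```text
time_s: 8.6
ee_pos: [0.5586, -0.1085, 0.1286]
ee_rot: [0.998, -0.058, -0.0, -0.001]
ft_force: [-4.0, 8.5, 7.7]
grip_width: 0.0242
time_s: 8.85
ee_pos: [0.5586, -0.1083, 0.1286]
ee_rot: [0.998, -0.057, -0.0, -0.001]
ft_force: [-4.0, 7.5, 7.3]
grip_width: 0.0241
```

View pics/w5.png

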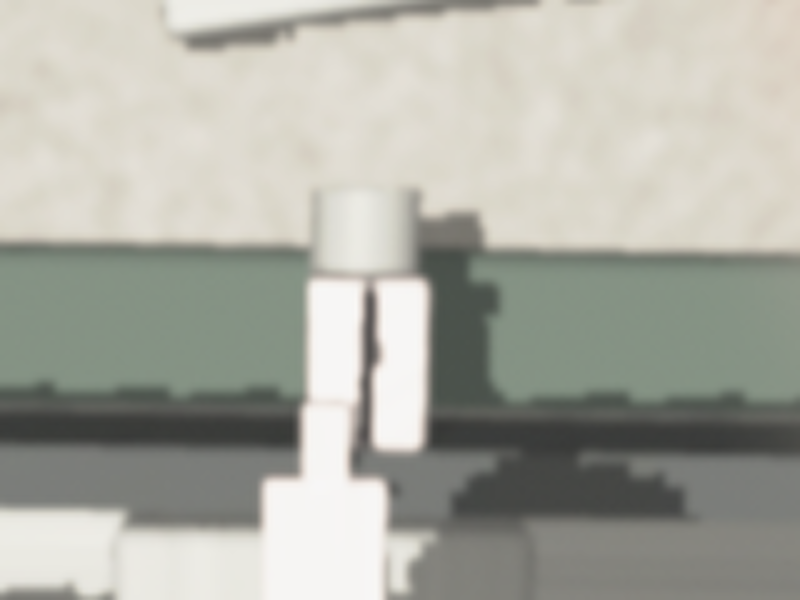

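The pointer tip is at about (325,161), and the line is just to its right at about (333,161), so it is slightly short.

```bash
python3 -c "
from h import *
g=lambda x,y,z:pix('w5',260+x/5-.4,80+y/5-.4,z)
P=g(327,404,.082);M=g(366.5,445,.08);O=g(369.5,280,.08);W=g(428,300,.08)-g(308,300,.08)
for u in([.117,.993,0],[.1128,.9936,0],[.125,.992,0]):print((P-M)@u,(P-O)@u,W@u)
"
```

```text
0.004742696158604593 0.004861438632288462 -0.013920197311489807
0.00472103540503586 0.004921693823762326 -0.013921808402890874
0.0047845403748403795 0.00474759213273851 -0.013919104383410878
```

```bash
python3 -m pendant '[{"dp":[0,2.4,0],"yaw":0,"gripper":0},{"dp":[0,2.4,0],"yaw":0,"gripper":0},{"dp":[0,0,0],"yaw":0,"gripper":0},{"dp":[0,0,0],"yaw":0,"gripper":0}]'; python3 -c "
from h import *
cap('wrist','w6',(260,80,420,200),5)"
```

```text
time_s: 9.4
ee_pos: [0.558, -0.113, 0.1286]
ee_rot: [0.998, -0.057, -0.001, -0.001]
ft_force: [-4.9, 8.2, 8.6]
grip_width: 0.0244
```

View pics/w6.png

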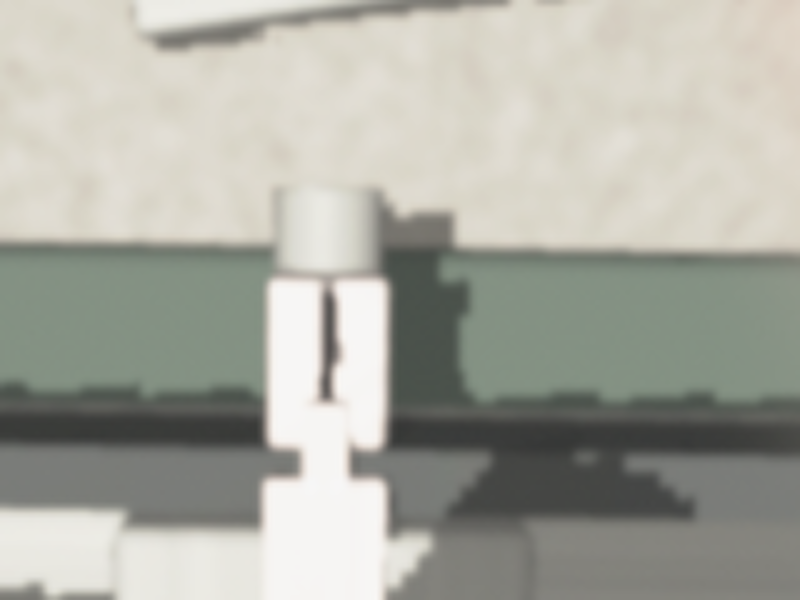

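The line (column 327) now runs straight into the pointer's centre (column 326), which is within about 0.2 mm. Handing in while holding.

```bash
python3 -c "
from h import *
print(sensors.read_state()['ee_pos'],robot.job_done())"
```

```text
the job is handed in; nothing more can be done
[ 0.55799405 -0.11295968  0.12862213] None
```

The oiler is done and the follower is held at the mark. The job was handed in at about 9.5 s with the arm still gripping the knob, so you can drop the strip in.

- **Oiler:** I pressed the cap straight down until it hit its hard stop, at about 25 N. After I backed off, a wrist picture showed it up again, with its top measured within about 3 mm of where it was before pressing.
- **Follower:** I gripped the knob at 60 N and drew it back about 88 mm. In the last picture the line on the index clip runs into the middle of the pointer, within about 0.2 mm.
- **Hold:** During an earlier 0.25 s pause, about 5 mm short of the mark, the arm's position stayed steady to within 0.2 mm. The arm is resisting about 8 N of spring pull.
- **Everything else:** I never moved near the head lever or touched the other things on the bench. I took no final picture of the whole bench.

No check failed. The gripper read 24 mm on the 26 mm knob. It held that reading through the whole pull and did not slip.

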